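# Hold a post-holder base home in the fence corner of an optical table

### The arm

A 6-joint arm with a two-finger parallel gripper is mounted at the origin on the work surface. World frame = base frame: x ahead of the robot, y to its left, z up, the work surface at z = 0. Lengths are in m, angles in rad, forces in N, time in s.
With the tool pointing down it reaches from about 0.4 to 0.825 m from the base axis. Payload 7 kg.
Tool frame: the origin (TCP) lies on the mounting face of the last link; the fingertips stand 178 mm ahead of it and the grasp point (between the pads) lies 159 mm ahead of it; z points along the fingers, y is the direction in which the jaws open and shut (so a half turn about z gives the same grasp; the last joint's range is limited). The gripper opens to 88 mm and grips with 3 to 60 N. Pads are 19 mm wide; open, the fingers measure 130 mm over their backs; the gripper's body (78 mm by 193 mm) begins 47 mm behind the grasp point.
Start: joints at [1.399, 0.359, 0.012, 0, -1.224, -0.288], TCP at [0.3, 0.605, 0.405] pointing down, gripper open.
Joint ranges: [-3.07, 3.07], [-1.43, 2.12], [-1.02, 1.25], [-3.03, 1.67], [-3.05, -0], [-3.03, 3.03]. Speed limits (rad/s): [2.39, 2.39, 3.01, 3.14, 3.14, 3.14].

### API

Orientations are given as [roll, pitch, yaw] about the fixed x, y, z axes, in that order (R = Rz(yaw) Ry(pitch) Rx(roll)).
In Python, from station import * gives the robot as it stands.
- The arm moves only by the tool arm_command, never from a script. Its argument "targets" is a list of rows, each a list of 3 entries, a list of its own where there are three numbers: the turn, a rotation vector about the world's x, y, z in rad, then the shift along the world's x, y, z in mm, then the closure, from 0 (fully open) to 1 (shut). In form: [[[wx, wy, wz], [tx, ty, tz], fingers], ...]. A call has 1 to 8 rows; each row shifts and turns the commanded pose from where the row before left it; what a row does not reach is not made up. A row lasts 1/10 s, in which the tool goes at most 50 mm and 8.59 degrees, less where a joint would pass 70% of its speed; a pose out of reach is approached as far as the arm can. A call with a gripper value outside its range is refused whole. The fingers move at their own pace and stop on an object; "squeeze" is the grip in N (left out, the last holds). Time passes only in rows, so rows that do not move let the fingers close. It gives the time, the measured TCP pose, the force and the opening at its end, in the units of the state.
- get_state(): the state, without advancing time (a new reading comes with each control period).
- grab_frame(name): name is "side" or "top" or "wrist"; returns (picture, depth): 384x512x3 uint8, red, green, blue; 384x512 float32, m along the optical axis (not along the pixel's ray), 0 where there is no reading.
- camera_params(name): a dict with "mtx" (3x3 intrinsics, pixels), "eye" and "orientation" of the camera in the world. Camera axes: x right, y down, z forward; pixel columns grow to the right and rows downward; lengths in m; the calibration is good to about 2 mm. A picture is of the moment at which its call begins: read the wrist's pose just before it. camera_params takes no time and is no camera call; for the wrist camera it gives the pose at the moment of the call.
- job_done(): hands the job in, once; it reports no verdict.
The state is a dict: "t": time; "q": joint angles; "qd": joint speeds; "joint_efforts": joint torques, N m; "eef_pos": TCP position; "ee_rot": TCP orientation; "force": force on the tool from outside, world axes, zero at the start; "moment": the same for the moment, N m; "width": finger opening in m.
Only numpy, scipy, OpenCV 4.12 (cv2) and the standard library are available. Lean on these libraries where they do the work, as an engineer would, in place of code of your own. Each camera call takes 0.05 s, during which the arm holds its last target.

### The job

Bring the black post-holder base to the corner that the blue fence and the brass stop block make on the optical table, thumbscrew facing away from the fence, and seat it there: plate flat on the table, long edge flush along the fence, end touching the stop. Then hold it for a colleague to clamp it: one firm, steady push slanting down and into the fence, so that the plate bears on both fence and table with about 10 N each, and never ram it. The program finishes while still holding that push; leave everything else on the table where it is.

Things in the scene. Friction and masses are not known exactly. Their poses are not given: they have to be found in the camera images.
- holder (a point): grasp point of the loose workpiece (base): on the axis of its upright round holder, 35 mm above the plate's underside. The holder is 25 mm in diameter and stands from 10 to 60 mm above the plate's underside. z is the holder's axis, y runs along the plate's long edge, +x points away from the thumbscrew to the long edge that goes against the fence.
- base: the loose workpiece, a black post-holder base of 0.22 to 0.35 kg: a plate 50 (x) x 75 (y) x 10 mm high with two slots, and an upright round holder on its centre. Origin at the centre of the plate's underside, axes as holder. It starts flat on the table, turned up to 45 degrees either way from the robot's axes.
- edge_stop_end (a point): corner of the base's underside, 25 mm in x and 37.5 mm in y from its centre: the end of the fence-side long edge that goes against the stop
- edge_free_end (a point): corner of the base's underside, 25 mm in x and -37.5 mm in y from its centre: the other end of the fence-side long edge
- thumbscrew (a point): outer end of the brass thumbscrew (13 mm in diameter) that sticks out of the holder 16.5 mm to the base's -x side, 50 mm above the underside
- corner (a point): point on the table top where the working faces of fence and stop meet. Its +x points square into the fence, its +y along the fence and square into the stop, z up. The base is home when its axes lie along these and its centre is at x = -25 mm, y = -37.5 mm from here. It lies turned up to 15 degrees from the robot's axes.
- fence: fixed blue bar, 25 mm thick (x), 300 mm long (y), 20 mm high, screwed to the table; origin on the table in the middle of its working face, +x into the bar
- stop: fixed brass stop block, 40 mm out from the fence, 25 mm along it, 20 mm high; origin and axes are those of corner
- table: optical table with tapped holes every 25 mm, its top at z = 0. Plate, table, fence and stop are smooth metal: friction 0.24 to 0.36 between them
- mirror_mount: kinematic mirror mount: black 46 mm square frame with a round mirror on a 50 mm steel pedestal post, 96 mm tall; to be left alone; origin at its underside
- iris_post: round black iris on a steel pedestal post, 120 mm tall with its lever; to be left alone; origin at its underside
- power_sensor: silver 56 mm square power sensor on a steel pedestal post, 111 mm tall; to be left alone; origin at its underside
- ball_driver: ball driver with green handle, 170 mm long, lying on the table; to be left alone; origin at its underside
- clamp_fork: steel clamping fork, 70 x 25 to 32 x 10 mm, lying on the table; to be left alone; origin at its underside
- lens_tube: black lens tube, 30 mm in diameter and 60 mm long, lying on the table; to be left alone; origin at its underside
- screw_tray: blue tray of screws with three compartments, 85 x 120 x 28 mm; to be left alone; origin at its underside
There are look-alikes about, which are no part of the job. Leave any green or purple look-alike of the base alone.

How it is judged:
By the outcome, as a careful person would: the job done as asked, in the order asked, and still so for the second after the job is handed in, while the arm keeps its last pose, push and grip.
It also fails if it takes over 45 s, if anything falls off the work surface, if the arm or the gripper's body presses on something with over 40 N, if the wrist force passes 120 N, or if a joint passes its speed limit or range.

## Working session

There is one attempt and no reset: what is moved stays moved. The work goes in short steps, Python scripts to look and compute and a tool call to move; the robot and the scene stay as the last step left them, time stands still between calls to the robot, and variables do not carry over. Pictures are saved under pics/ and viewed, and the job is handed in when it is done.

Besides the shell and the picture viewer there is one more tool, called after "Request:" by a JSON object that holds its "name" and its "arguments". arm_command: Moves the arm, as the interface text tells. Its arguments: {"type":"object","properties":{"targets":{"type":"array"},"squeeze":{"type":"number"}},"required":["targets"]}

```bash
mkdir -p pics; ls; cat > h.py <<'E'
from station import *
import numpy as np, cv2
from scipy.spatial.transform import Rotation as R
def cam(name):
    p=camera_params(name); return p
def rot(o):
    o=np.array(o,float)
    if o.shape==(3,3): return o
    if o.size==4: return R.from_quat(o).as_matrix()
    return R.from_euler('xyz',o).as_matrix()
def ray(p,u,v,z):
    K=np.array(p['mtx']);d=rot(p['orientation'])@np.linalg.inv(K)@np.array([u,v,1.])
    e=np.array(p['eye']);return e+d*(z-e[2])/d[2]
def proj(p,X):
    c=rot(p['orientation']).T@(np.array(X)-np.array(p['eye']));a=np.array(p['mtx'])@c;return a[:2]/a[2]
E
python3 - <<'E'
from h import *
s=get_state();print(s)
for n in ['top','side','wrist']:
    p=camera_params(n);print(n,p)
    im,d=grab_frame(n);cv2.imwrite(f'pics/{n}0.png',im[:,:,::-1]);np.savez(f'{n}0.npz',im=im,d=d)
E
```

```text
pics
{'t': 0.0, 'q': array([ 1.39909187e+00,  3.59363383e-01,  1.10485039e-02, -3.64753977e-04,
       -1.22408369e+00, -2.88116544e-01]), 'qd': array([ 0.00048925,  0.00125358,  0.00113591, -0.00222225,  0.00061254,
        0.00120961]), 'joint_efforts': array([-1.52482065e-03, -5.82712448e+01,  2.93063629e+01,  6.99763566e+00,
        6.81553240e-03, -1.59062547e-04]), 'eef_pos': array([0.29945728, 0.60471237, 0.4037305 ]), 'ee_rot': array([ 3.13995901e+00, -1.26560085e-04, -4.59945120e-01]), 'force': array([-0.18203049,  0.11718365,  0.23891078]), 'moment': array([ 0.00033242, -0.01051352, -0.04221577]), 'width': 0.08742178827941675}
top {'mtx': array([[375.4748088 ,   0.        , 253.55276578],
       [  0.        , 375.4748088 , 183.58288381],
       [  0.        ,   0.        ,   1.        ]]), 'eye': array([0.3599517 , 0.03492676, 1.08102537]), 'orientation': array([-2.94850959,  0.01401667, -1.56678557])}
side {'mtx': array([[491.09880452,   0.        , 245.03677446],
       [  0.        , 491.09880452, 194.55313721],
       [  0.        ,   0.        ,   1.        ]]), 'eye': array([ 0.51816321, -0.85721401,  0.9604189 ]), 'orientation': array([-2.35258878e+00, -6.38879086e-04, -3.89514102e-02])}
wrist {'mtx': array([[299.86227937,   0.        , 253.90920997],
       [  0.        , 299.86227937, 197.92590742],
       [  0.        ,   0.        ,   1.        ]]), 'eye': array([0.36912376, 0.57018728, 0.3841402 ]), 'orientation': array([ 2.85154663e+00, -1.26917558e-03, -2.03019553e+00])}
```

View pics/top0.png

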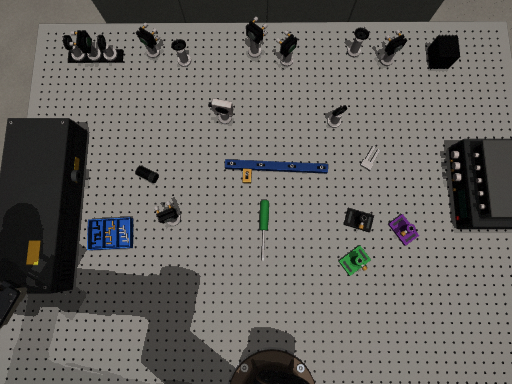

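View pics/side0.png

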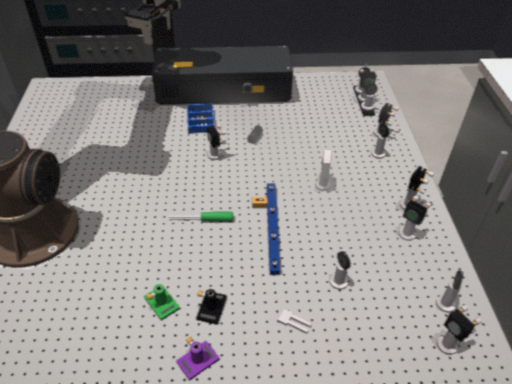

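View pics/wrist0.png

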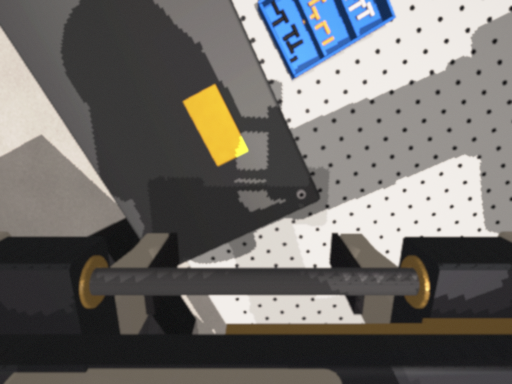

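```bash
python3 - <<'E'
from h import *
p=camera_params('top')
im=np.load('top0.npz')['im']
c=cv2.resize(im[190:285,320:430],None,fx=5,fy=5,interpolation=cv2.INTER_CUBIC)
cv2.imwrite('pics/topcrop.png',c[:,:,::-1])
c=cv2.resize(im[145:195,215:335],None,fx=6,fy=6,interpolation=cv2.INTER_CUBIC)
cv2.imwrite('pics/topcrop2.png',c[:,:,::-1])
s=np.load('side0.npz')['im']
c=cv2.resize(s[275:335,140:240],None,fx=7,fy=7,interpolation=cv2.INTER_CUBIC)
cv2.imwrite('pics/sidecrop.png',c[:,:,::-1])
for n,(u,v,z) in dict(base=(359,219,.01),fL=(226,163,.02),fR=(327,168,.02),stop=(247,176,.02),green=(354,261,.01),drv=(264,230,.01)).items(): print(n,ray(p,u,v,z))
E
```

```text
base [ 0.46710328 -0.24943979  0.01      ]
fL [0.62837074 0.13117092 0.02      ]
fR [ 0.61359784 -0.16183618  0.02      ]
stop [0.58967996 0.06967227 0.02      ]
green [ 0.35007171 -0.22976307  0.01      ]
drv [0.43517357 0.02059929 0.01      ]
```

View pics/topcrop.png

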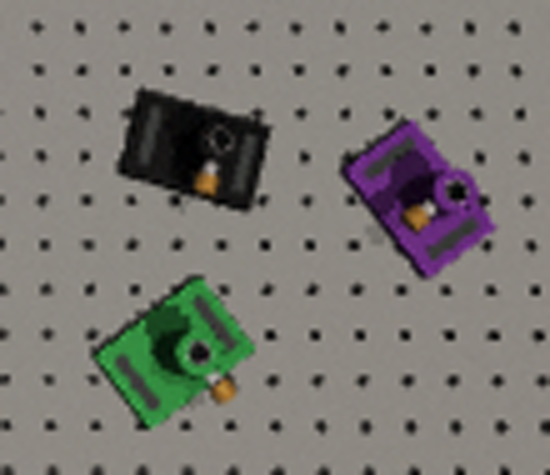

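View pics/topcrop2.png

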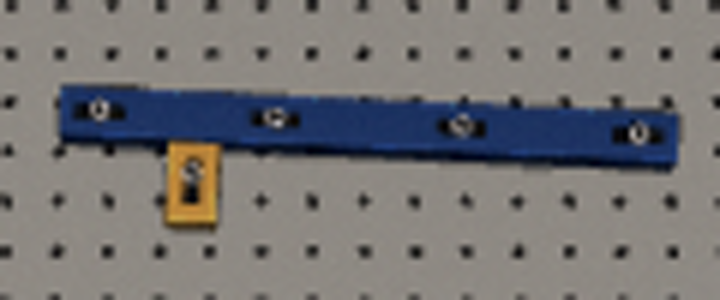

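View pics/sidecrop.png

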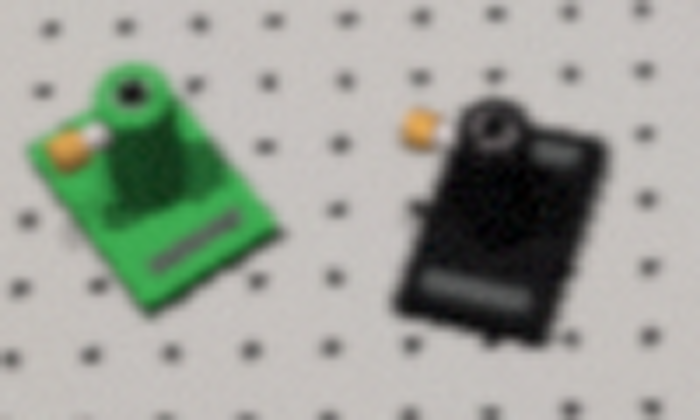

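```bash
python3 - <<'E'
from h import *
p=camera_params('top')
def f(u,v,u0,v0,s,z): return ray(p,(u+.5)/s-.5+u0,(v+.5)/s-.5+v0,z)
c=np.array([f(*q,320,190,5,.01) for q in [(140,90),(270,127),(248,210),(119,172)]])
print(c, c.mean(0))
for a,b in [(0,1),(3,2),(1,2),(0,3)]:
    d=c[a]-c[b]; print(np.linalg.norm(d),np.degrees(np.arctan2(d[1],d[0])))
print('holder top',f(219,138,320,190,5,.06),'screw',f(207,182,320,190,5,.05))
im=np.load('top0.npz')['im'];hsv=cv2.cvtColor(im,cv2.COLOR_RGB2HSV)
m=cv2.inRange(hsv,(100,120,30),(130,255,255));m[:145]=0;m[190:]=0;m[:,:200]=0;m[:,350:]=0
ys,xs=np.nonzero(m);P=np.array([ray(p,x,y,.02) for x,y in zip(xs,ys)])[:,:2]
r=cv2.minAreaRect(P.astype(np.float32)*1000);print('fence',r,cv2.boxPoints(r))
m=cv2.inRange(hsv,(10,120,60),(30,255,255));m[:160]=0;m[195:]=0;m[:,:230]=0;m[:,270:]=0
ys,xs=np.nonzero(m);P=np.array([ray(p,x,y,.02) for x,y in zip(xs,ys)])[:,:2]
r=cv2.minAreaRect(P.astype(np.float32)*1000);print('stop',r,cv2.boxPoints(r))
E
```

```text
[[ 0.49965073 -0.21857288  0.01      ]
 [ 0.47860739 -0.29141534  0.01      ]
 [ 0.43157755 -0.27636344  0.01      ]
 [ 0.45279241 -0.20464171  0.01      ]] [ 0.46565702 -0.24774835  0.01      ]
0.07582114783412179 73.88660491193896
0.07479355527619487 73.5220941947089
0.04937981309883659 -17.747277613455765
0.04888537786419469 -16.557426792030885
holder top [ 0.46701715 -0.24829515  0.06      ] screw [ 0.44401619 -0.24330363  0.05      ]
fence ((620.3001098632812, -13.607894897460938), (296.9651794433594, 27.659679412841797), 87.42462158203125) [[ 599.8124  -161.31909]
 [ 627.4441  -162.56195]
 [ 640.78784  134.1033 ]
 [ 613.1561   135.34616]]
stop ((591.337158203125, 70.95565795898438), (24.24225616455078, 40.35551071166992), 84.9689712524414) [[570.17413   60.650723]
 [610.3742    57.111736]
 [612.5002    81.26059 ]
 [572.3001    84.799576]]
```

Request:
{"name": "arm_command", "arguments": {"targets": [[[0,0,0.02],[8,-43,0],0],[[0,0,0.02],[8,-43,0],0],[[0,0,0.02],[8,-43,0],0],[[0,0,0.02],[8,-43,0],0],[[0,0,0.02],[8,-43,0],0],[[0,0,0.02],[8,-43,0],0],[[0,0,0.02],[8,-43,0],0],[[0,0,0.02],[8,-43,0],0]]}}

```text
t: 0.95
eef_pos: [0.3634, 0.259, 0.4046]
ee_rot: [-3.141, -0.0, -0.299]
force: [0.9, -0.1, 1.1]
width: 0.0876
```

Request:
{"name": "arm_command", "arguments": {"targets": [[[0,0,0],[8,-43,0],0],[[0,0,0],[8,-43,0],0],[[0,0,0],[8,-43,0],0],[[0,0,0],[8,-43,0],0],[[0,0,0],[8,-43,0],0],[[0,0,0],[8,-43,0],0],[[0,0,0],[8,-43,0],0],[[0,0,0],[8,-43,0],0]]}}

```text
t: 1.75
eef_pos: [0.4273, -0.085, 0.4049]
ee_rot: [-3.141, -0.001, -0.3]
force: [1.6, 0.8, 1.0]
width: 0.088
```

Request:
{"name": "arm_command", "arguments": {"targets": [[[0,0,0.015],[9,-40,-20],0],[[0,0,0],[9,-40,-20],0],[[0,0,0],[9,-40,-20],0],[[0,0,0],[10,-40,-14],0],[[0,0,0],[0,0,0],0],[[0,0,0],[0,0,0],0],[[0,0,0],[0,0,0],0]]}}

```text
t: 2.45
eef_pos: [0.4644, -0.2427, 0.3309]
ee_rot: [-3.142, -0.0, -0.285]
force: [-0.4, 1.0, -0.4]
width: 0.0876
```

```bash
python3 - <<'E'
from h import *
s=get_state();print({k:np.round(s[k],4) for k in ['t','eef_pos','ee_rot','force','width']})
p=camera_params('wrist');im,d=grab_frame('wrist');np.savez('w1.npz',im=im,d=d,**p)
cv2.imwrite('pics/w1.png',im[:,:,::-1]);print(p)
for n,X in dict(hold=(.4665,-.248,.06),c=(.4996,-.2186,.01)).items(): print(n,proj(p,X))
E
```

```text
{'t': np.float64(2.45), 'eef_pos': array([ 0.4644, -0.2427,  0.3309]), 'ee_rot': array([-3.1415e+00, -1.0000e-04, -2.8460e-01]), 'force': array([-0.3872,  1.0476, -0.3782]), 'width': np.float64(0.0876)}
{'mtx': array([[299.86227937,   0.        , 253.90920997],
       [  0.        , 299.86227937, 197.92590742],
       [  0.        ,   0.        ,   1.        ]]), 'eye': array([ 0.53898765, -0.26466538,  0.31122307]), 'orientation': array([ 2.85160849e+00,  5.43083225e-04, -1.85498731e+00])}
hold [259.01866218 197.14669414]
c [221.25860032 160.80492839]
```

View pics/w1.png

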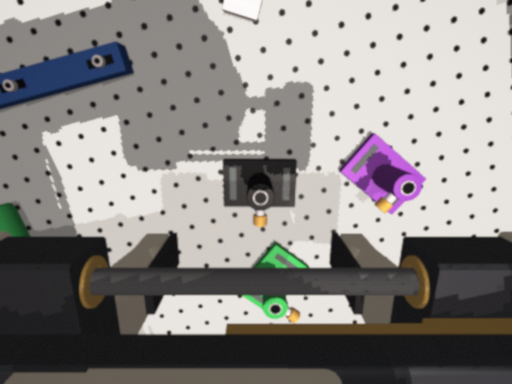

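```bash
python3 - <<'E'
from h import *
p=camera_params('wrist');im=np.load('w1.npz')['im']
g=cv2.resize(im[145:235,205:315],None,fx=7,fy=6,interpolation=cv2.INTER_CUBIC);cv2.imwrite('pics/w1c.png',g[:,:,::-1])
hsv=cv2.cvtColor(im,cv2.COLOR_RGB2HSV)
yaw=np.array([[np.cos(-.285),-np.sin(-.285)],[np.sin(-.285),np.cos(-.285)]])
c0=ray(p,260,198,.06);print('hold',c0)
m=cv2.inRange(hsv,(130,80,40),(160,255,255));ys,xs=np.nonzero(m)
P=np.array([ray(p,x,y,.01)[:2] for x,y in zip(xs,ys)]);L=(P-c0[:2])@yaw;print('purple local xy min/max',L.min(0),L.max(0))
c=np.array([ray(p,u,v,.01) for u,v in [(223,160),(296,160),(295,207),(223,206)]]);print(c,c.mean(0))
for a,b in [(0,1),(3,2),(1,2),(0,3)]:
    d=c[a]-c[b]; print(np.linalg.norm(d),np.degrees(np.arctan2(d[1],d[0])))
E
```

```text
hold [ 0.46570644 -0.24829089  0.06      ]
purple local xy min/max [-0.03130582 -0.17080083] [ 0.05119892 -0.08241934]
[[ 0.50014649 -0.22016969  0.01      ]
 [ 0.47951193 -0.29105737  0.01      ]
 [ 0.43120197 -0.27797304  0.01      ]
 [ 0.45356422 -0.20510607  0.01      ]] [ 0.46610615 -0.24857654  0.01      ]
0.07382986250116245 73.77034809461243
0.07622116255803213 72.93920089164259
0.050050493476938546 -15.154491423814557
0.04895734078189223 -17.919996276299916
```

View pics/w1c.png

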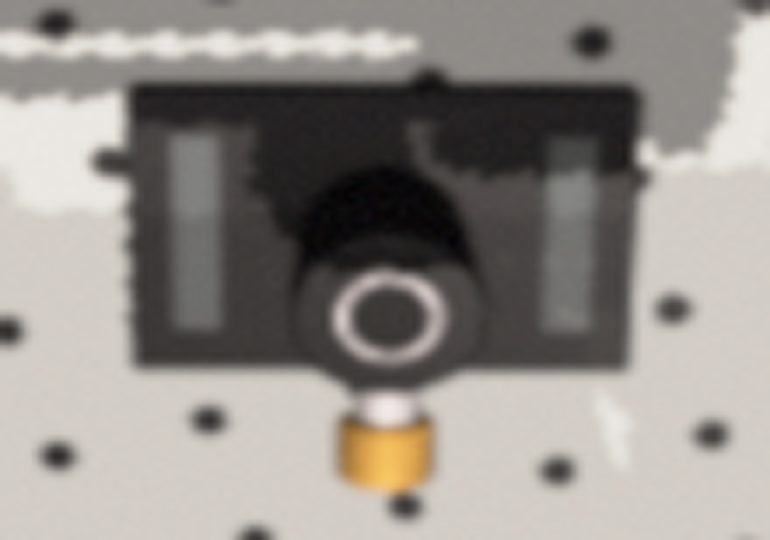

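Request:
{"name": "arm_command", "arguments": {"targets": [[[0,0,-0.005],[1.6,-5.6,-20],0],[[0,0,0],[0,0,-30],0],[[0,0,0],[0,0,-30],0],[[0,0,0],[0,0,-20],0],[[0,0,0],[0,0,0],0],[[0,0,0],[0,0,0],0]]}}

```text
t: 3.1
eef_pos: [0.4667, -0.248, 0.2317]
ee_rot: [3.141, -0.001, -0.288]
force: [-0.4, 0.1, 0.4]
width: 0.0875
```

```bash
python3 - <<'E'
from h import *
s=get_state();print({k:np.round(s[k],4) for k in ['t','eef_pos','ee_rot','force','width']})
im,d=grab_frame('side')
cv2.imwrite('pics/s2.png',cv2.resize(im[230:384,100:300],None,fx=4,fy=3.8)[:,:,::-1])
E
```

```text
{'t': np.float64(3.1), 'eef_pos': array([ 0.4667, -0.248 ,  0.2317]), 'ee_rot': array([ 3.1414e+00, -8.0000e-04, -2.8800e-01]), 'force': array([-0.401 ,  0.1205,  0.3553]), 'width': np.float64(0.0875)}
```

View pics/s2.png

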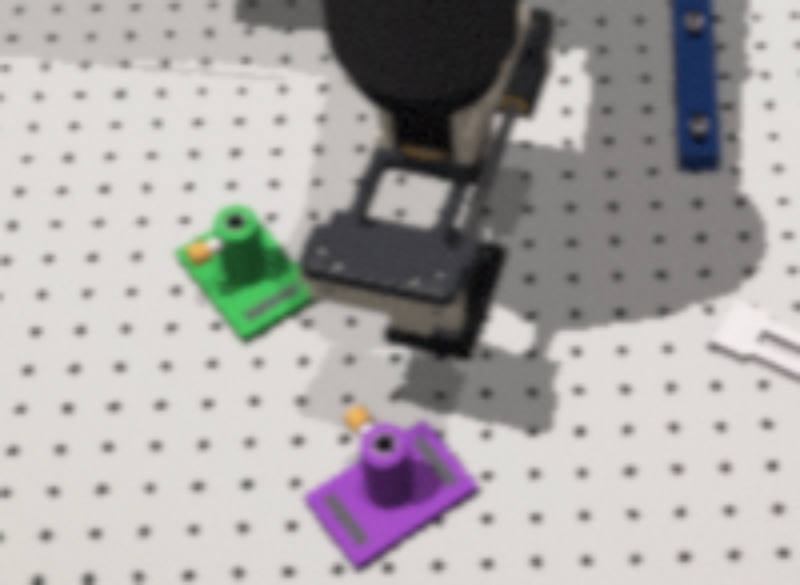

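Request:
{"name": "arm_command", "arguments": {"targets": [[[0,0,0],[-0.7,-0.3,-20],0],[[0,0,0],[0,0,-18],0],[[0,0,0],[0,0,0],0],[[0,0,0],[0,0,0],0.4],[[0,0,0],[0,0,0],0.6],[[0,0,0],[0,0,0],0.8],[[0,0,0],[0,0,0],1],[[0,0,0],[0,0,0],1]], "squeeze": 40}}

```text
t: 3.95
eef_pos: [0.4655, -0.2491, 0.1931]
ee_rot: [-3.142, -0.001, -0.29]
force: [0.4, -1.1, -0.2]
width: 0.053
```

Request:
{"name": "arm_command", "arguments": {"targets": [[[0,0,0],[0,0,0],1],[[0,0,0],[0,0,0],1],[[0,0,0],[0,0,0],1]]}}

```text
t: 4.25
eef_pos: [0.4654, -0.249, 0.1926]
ee_rot: [3.142, 0.0, -0.29]
force: [-0.3, 0.2, -0.1]
width: 0.0294
```

Request:
{"name": "arm_command", "arguments": {"targets": [[[0,0,0],[0,0,0],1],[[0,0,0],[0,0,0],1],[[0,0,0],[0,0,0],1]]}}

```text
t: 4.55
eef_pos: [0.4654, -0.249, 0.1926]
ee_rot: [3.142, 0.0, -0.29]
force: [-0.0, -0.5, 0.3]
width: 0.0243
```

```bash
python3 - <<'E'
from h import *
s=get_state();print({k:np.round(s[k],4) for k in ['t','eef_pos','ee_rot','force','moment','width']})
p=camera_params('wrist');im,d=grab_frame('wrist');np.savez('w3.npz',im=im,d=d)
cv2.imwrite('pics/w3.png',cv2.resize(im,None,fx=1.5,fy=1.5)[:,:,::-1])
E
```

```text
{'t': np.float64(4.55), 'eef_pos': array([ 0.4654, -0.249 ,  0.1926]), 'ee_rot': array([ 3.1416e+00,  1.0000e-04, -2.8990e-01]), 'force': array([-0.0486, -0.5161,  0.3217]), 'moment': array([-0.0856, -0.0419, -0.0138]), 'width': np.float64(0.0243)}
```

View pics/w3.png

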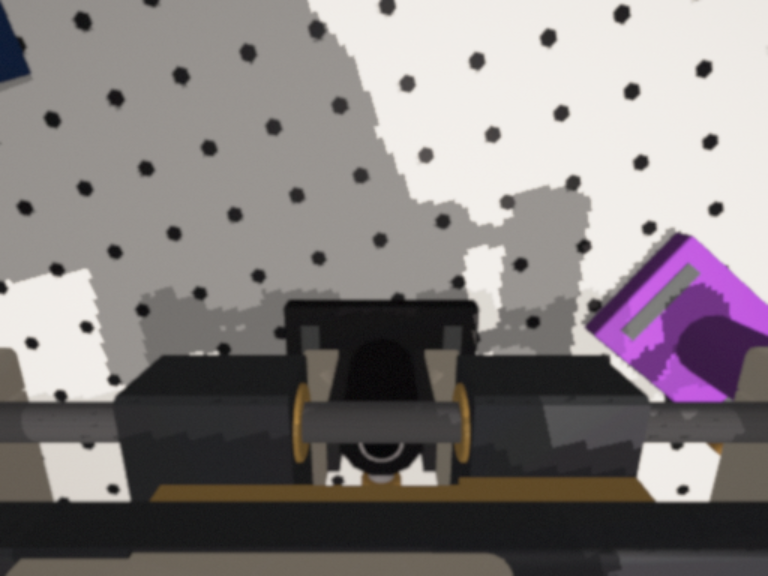

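Request:
{"name": "arm_command", "arguments": {"targets": [[[0,0,0],[0,0,15],1],[[0,0,0],[0,0,25],1],[[0,0,0],[0,0,20],1],[[0,0,0],[0,0,0],1],[[0,0,0],[0,0,0],1],[[0,0,0],[0,0,0],1]]}}

```text
t: 5.2
eef_pos: [0.4648, -0.2489, 0.2514]
ee_rot: [-3.142, 0.002, -0.29]
force: [-0.2, 0.2, -4.1]
width: 0.0243
```

```bash
python3 - <<'E'
from h import *
s=get_state();print({k:np.round(s[k],4) for k in ['t','eef_pos','ee_rot','force','moment','width']})
f=[]
for i in range(4):
  grab_frame('top');f.append(get_state()['force'])
print(np.round(f,2))
E
```

```text
{'t': np.float64(5.2), 'eef_pos': array([ 0.4648, -0.2489,  0.2514]), 'ee_rot': array([-3.1416e+00,  2.1000e-03, -2.9020e-01]), 'force': array([-0.2482,  0.1514, -4.1426]), 'moment': array([-0.037 , -0.0112,  0.0416]), 'width': np.float64(0.0243)}
[[-0.53 -0.5  -3.28]
 [ 0.63  0.73 -3.17]
 [ 0.23 -0.02 -3.62]
 [ 0.31  0.08 -2.93]]
```

Request:
{"name": "arm_command", "arguments": {"targets": [[[0,0,0.04],[13,36,0],1],[[0,0,0.04],[13,36,0],1],[[0,0,0.04],[13,36,0],1],[[0,0,0.04],[13,36,0],1],[[0,0,0.04],[13,36,0],1],[[0,0,0.04],[13,36,0],1],[[0,0,0],[0,0,0],1],[[0,0,0],[0,0,0],1]]}}

```text
t: 6.2
eef_pos: [0.5435, -0.0321, 0.252]
ee_rot: [3.141, 0.001, -0.048]
force: [-0.4, -0.6, -3.6]
width: 0.0245
```

```bash
python3 - <<'E'
from h import *
s=get_state();print({k:np.round(s[k],4) for k in ['t','eef_pos','ee_rot','force','moment','width']})
p=camera_params('wrist');im,d=grab_frame('wrist');np.savez('w4.npz',im=im,d=d)
cv2.imwrite('pics/w4.png',cv2.resize(im,None,fx=1.5,fy=1.5,interpolation=cv2.INTER_CUBIC)[:,:,::-1])
E
```

```text
{'t': np.float64(6.2), 'eef_pos': array([ 0.5435, -0.0321,  0.252 ]), 'ee_rot': array([ 3.1412e+00,  1.2000e-03, -4.8100e-02]), 'force': array([-0.3721, -0.5925, -3.5978]), 'moment': array([-0.1319,  0.0408,  0.0429]), 'width': np.float64(0.0245)}
```

View pics/w4.png

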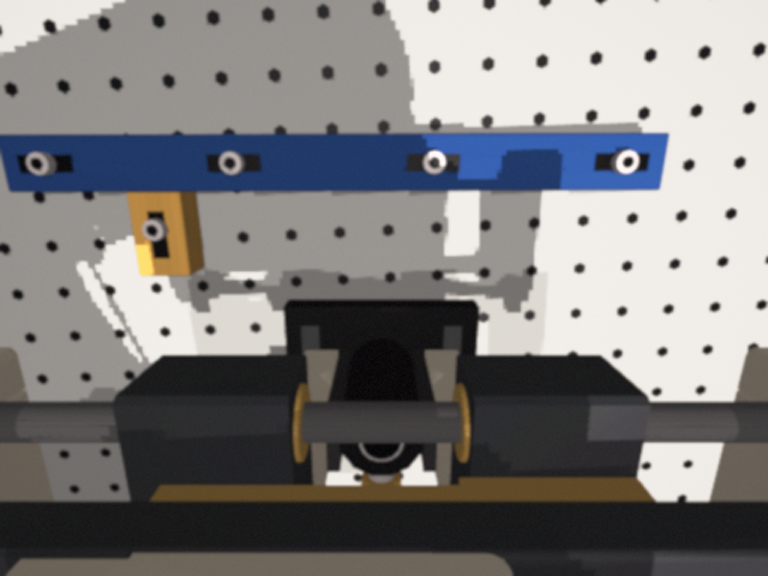

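```bash
python3 - <<'E'
from h import *
p=camera_params('wrist');im=np.load('w4.npz')['im'];print(p['eye'],p['orientation'])
hsv=cv2.cvtColor(im,cv2.COLOR_RGB2HSV)
cv2.imwrite('pics/w4s.png',cv2.resize(im[120:190,75:150],None,fx=8,fy=8,interpolation=cv2.INTER_NEAREST)[:,:,::-1])
cv2.imwrite('pics/w4p.png',cv2.resize(im[190:240,180:330],None,fx=5,fy=5,interpolation=cv2.INTER_NEAREST)[:,:,::-1])
b=(im[:,:,2].astype(float)-im[:,:,0])  # blue - red
pts=[]
for u in list(range(15,82))+list(range(140,430)):
    col=b[105:145,u]; 
    i=np.argmax(np.cumsum((col>30)*1)) # last blue row
    h=col[i-4:i-1].mean()/2
    # subpixel
    j=i-1
    while col[j]>h: j+=1
    v=105+j-1+(col[j-1]-h)/(col[j-1]-col[j]); pts.append((u,v+0))
pts=np.array(pts)
k=np.polyfit(pts[:,0],pts[:,1],1);r=pts[:,1]-np.polyval(k,pts[:,0]);ok=abs(r)<1;k=np.polyfit(pts[ok,0],pts[ok,1],1)
print(k,ok.mean(),(pts[ok,1]-np.polyval(k,pts[ok,0])).std())
for z in (.02,):
  A=ray(p,50,np.polyval(k,50),z);B=ray(p,400,np.polyval(k,400),z);d=A-B
  print(A,B,'corner yaw',np.arctan2(-d[0],d[1]))
g=im.sum(2).astype(float)
q=[]
for u in range(194,315):
    col=g[190:215,u]; i=np.argmin(np.diff(col)); 
    dd=-np.diff(col)[max(i-2,0):i+3];x=np.arange(max(i-2,0),max(i-2,0)+len(dd))+.5;q.append((u,190+(dd*x).sum()/dd.sum()))
q=np.array(q);kk=np.polyfit(q[:,0],q[:,1],1);r=q[:,1]-np.polyval(kk,q[:,0]);ok=abs(r)<.7;kk=np.polyfit(q[ok,0],q[ok,1],1);print('plate',kk,ok.mean())
z=.252-.1926
A=ray(p,200,np.polyval(kk,200),z);B=ray(p,310,np.polyval(kk,310),z);d=A-B
print(A,B,'plate yaw',np.arctan2(-d[0],d[1]))
E
```

```text
[ 0.62067767 -0.03704174  0.23224993] [ 2.85018856e+00  3.42169271e-04 -1.61970923e+00]
[-3.44138361e-03  1.27097738e+02] 1.0 0.16351126834608212
[0.61505582 0.10419934 0.02      ] [ 0.60406619 -0.13694615  0.02      ] corner yaw -0.04554108136144392
plate [3.41482873e-03 1.98702478e+02] 1.0
[ 0.56956552 -0.00194938  0.0594    ] [ 0.56609395 -0.06816642  0.0594    ] plate yaw -0.05237921018292783
```

View pics/w4s.png

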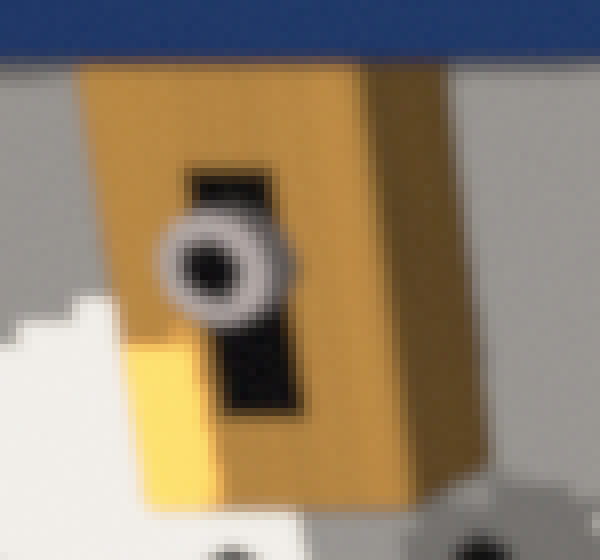

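View pics/w4p.png

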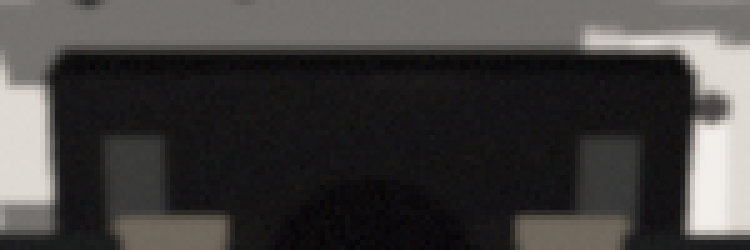

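```bash
python3 - <<'E'
from h import *
p=camera_params('wrist')
yaw=-.0455;ex=np.array([np.cos(yaw),np.sin(yaw)]);ey=np.array([-np.sin(yaw),np.cos(yaw)])
F=np.array([0.61505582,0.10419934])
def loc(X): return np.round([ (X[:2]-F)@ex*1e3, X[:2]@ey*1e3],2)
for u,v,z in [(119.9,127.6,.02),(126.5,183,.02),(130.2,127.6,0),(135.5,177.6,0)]: print('stop',loc(ray(p,u,v,z)))
for u,v,z in [(190.3,208,.0694),(190.6,225,.0694),(318.3,208,.0694),(317.6,225,.0694)]: print('plate',loc(ray(p,u,v,z)))
print('tcp',loc(np.array([.5435,-.0321])),'plate edge',loc(np.array([.56783,-.035])))
print(ex,ey)
E
```

```text
stop [-0.62 83.88]
stop [-39.97  84.26]
stop [-1.84 84.83]
stop [-40.49  85.34]
plate [-42.71  27.91]
plate [-53.16  28.4 ]
plate [-42.95 -45.41]
plate [-53.4  -45.61]
tcp [-65.28  -7.35] plate edge [-40.85  -9.14]
[ 0.99896505 -0.0454843 ] [0.0454843  0.99896505]
```

Request:
{"name": "arm_command", "arguments": {"targets": [[[0,0,0.007],[16,22,0],1],[[0,0,0],[16,21.6,0],1],[[0,0,0],[0,0,-15],1],[[0,0,0],[0,0,-20],1],[[0,0,0],[0,0,-12],1],[[0,0,0],[0,0,0],1],[[0,0,0],[0,0,0],1]]}}

```text
t: 6.95
eef_pos: [0.5755, 0.0099, 0.2058]
ee_rot: [3.141, 0.0, -0.043]
force: [0.6, 0.0, -2.6]
width: 0.0243
```

```bash
cat > look.py <<'E'
from h import *
import sys
n=sys.argv[1]
s=get_state();print({k:np.round(s[k],4) for k in ['t','eef_pos','ee_rot','force','moment','width']})
p=camera_params('wrist');im,d=grab_frame('wrist');np.savez(n+'.npz',im=im,d=d,**p)
cv2.imwrite('pics/'+n+'.png',cv2.resize(im,None,fx=1.5,fy=1.5,interpolation=cv2.INTER_CUBIC)[:,:,::-1])
f=[s['force']];m=[s['moment']]
s=get_state();f.append(s['force']);m.append(s['moment']);print('F mean',np.round(np.mean(f,0),2),np.round(np.mean(m,0),3))
E
python3 look.py w5
```

```text
{'t': np.float64(6.95), 'eef_pos': array([0.5755, 0.0099, 0.2058]), 'ee_rot': array([ 3.1412e+00,  4.0000e-04, -4.3500e-02]), 'force': array([ 0.5795,  0.0104, -2.6135]), 'moment': array([-0.0088, -0.0546,  0.0383]), 'width': np.float64(0.0243)}
F mean [-0.01 -0.05 -2.82] [-0.029 -0.027  0.012]
```

View pics/w5.png

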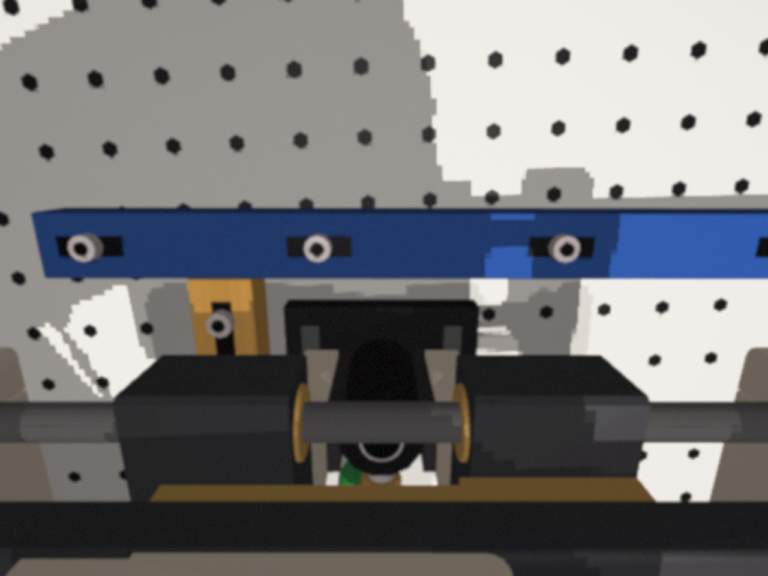

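Request:
{"name": "arm_command", "arguments": {"targets": [[[0,0,0],[0,0,-7],1],[[0,0,0],[0,0,-4],1],[[0,0,0],[0,0,-1],1],[[0,0,0],[0,0,-0.5],1],[[0,0,0],[0,0,0],1],[[0,0,0],[0,0,0],1]]}}

```text
t: 7.6
eef_pos: [0.5755, 0.0106, 0.1933]
ee_rot: [-3.142, -0.0, -0.043]
force: [0.8, -0.2, -4.1]
width: 0.0244
```

Request:
{"name": "arm_command", "arguments": {"targets": [[[0,0,0],[0,0,-0.5],1],[[0,0,0],[0,0,0],1]]}}

```text
t: 7.8
eef_pos: [0.5755, 0.0106, 0.1927]
ee_rot: [-3.142, -0.0, -0.043]
force: [0.2, 0.4, -2.9]
width: 0.0245
```

Request:
{"name": "arm_command", "arguments": {"targets": [[[0,0,0],[0,0,-0.5],1],[[0,0,0],[0,0,0],1]]}}

```text
t: 8.0
eef_pos: [0.5756, 0.0106, 0.1926]
ee_rot: [-3.142, -0.0, -0.043]
force: [-2.5, 1.0, 3.4]
width: 0.0243
```

Request:
{"name": "arm_command", "arguments": {"targets": [[[0,0,0],[0.1,2,0.2],1],[[0,0,0],[0.1,3,0],1],[[0,0,0],[0.1,2,0],1],[[0,0,0],[0,1,0],1],[[0,0,0],[0,0.5,0],1],[[0,0,0],[0,0,0],1],[[0,0,0],[0,0,0],1]]}}

```text
t: 8.7
eef_pos: [0.576, 0.0192, 0.1926]
ee_rot: [-3.141, -0.001, -0.043]
force: [0.2, -0.4, 3.8]
width: 0.0243
```

```bash
python3 look.py w6
```

```text
{'t': np.float64(8.7), 'eef_pos': array([0.576 , 0.0192, 0.1926]), 'ee_rot': array([-3.1413e+00, -7.0000e-04, -4.2600e-02]), 'force': array([ 0.1504, -0.4003,  3.8182]), 'moment': array([-0.1305, -0.0096,  0.0087]), 'width': np.float64(0.0243)}
F mean [ 0.05 -0.79  3.75] [-0.098  0.017  0.028]
```

View pics/w6.png

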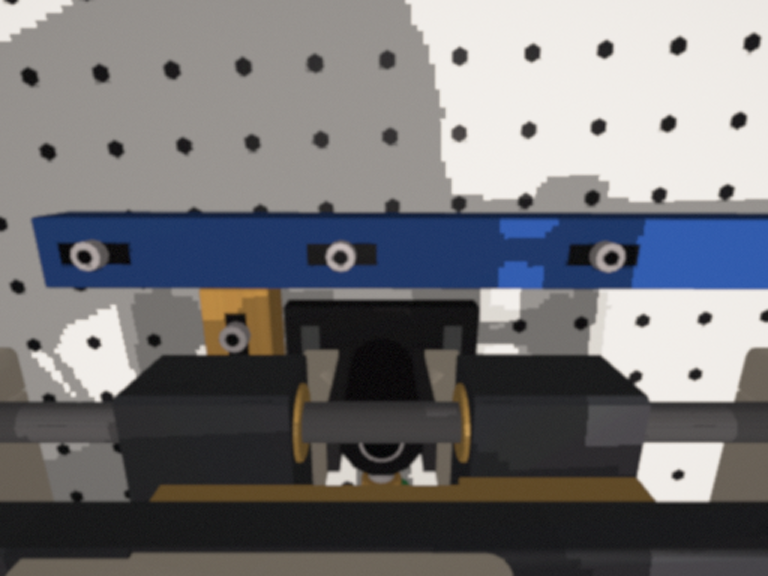

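Request:
{"name": "arm_command", "arguments": {"targets": [[[0,0,0],[2,0,0],1],[[0,0,0],[3,-0.2,0],1],[[0,0,0],[1.5,-0.1,0],1],[[0,0,0],[0,0,0],1],[[0,0,0],[0,0.5,0],1],[[0,0,0],[0,0.5,0],1],[[0,0,0],[0,0,0],1]]}}

```text
t: 9.45
eef_pos: [0.5822, 0.0195, 0.1926]
ee_rot: [3.141, 0.0, -0.043]
force: [-0.3, -2.1, 5.3]
width: 0.0241
```

```bash
python3 look.py w7; python3 - <<'E'
from h import *
im=np.load('w7.npz')['im'];cv2.imwrite('pics/w7c.png',cv2.resize(im[175:240,120:345],None,fx=3.5,fy=3.5,interpolation=cv2.INTER_CUBIC)[:,:,::-1])
E
```

```text
{'t': np.float64(9.45), 'eef_pos': array([0.5822, 0.0195, 0.1926]), 'ee_rot': array([ 3.1413,  0.    , -0.0429]), 'force': array([-0.3209, -2.0816,  5.2558]), 'moment': array([-0.7169,  0.2405, -0.0161]), 'width': np.float64(0.0241)}
F mean [-0.42 -2.23  5.24] [-0.708  0.25  -0.021]
```

View pics/w7c.png

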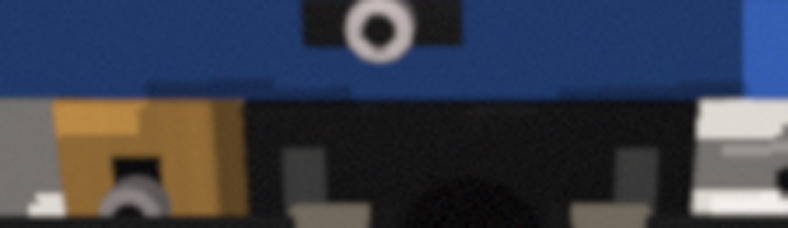

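Request:
{"name": "arm_command", "arguments": {"targets": [[[0,0,0],[0,0.4,0],1],[[0,0,0],[0,0,0],1]]}}

```text
t: 9.7
eef_pos: [0.5823, 0.0199, 0.1926]
ee_rot: [3.141, -0.0, -0.043]
force: [-0.3, -2.4, 5.2]
width: 0.0244
```

Request:
{"name": "arm_command", "arguments": {"targets": [[[0,0,0],[0,0.4,0],1],[[0,0,0],[0,0,0],1]]}}

```text
t: 9.9
eef_pos: [0.5823, 0.0203, 0.1926]
ee_rot: [3.141, -0.0, -0.043]
force: [-0.4, -1.5, 4.5]
width: 0.0247
```

Request:
{"name": "arm_command", "arguments": {"targets": [[[0,0,0],[0,0.3,0],1],[[0,0,0],[0,0,0],1]]}}

```text
t: 10.1
eef_pos: [0.5823, 0.0207, 0.1926]
ee_rot: [3.141, -0.0, -0.043]
force: [-0.5, -2.8, 6.0]
width: 0.0244
```

Request:
{"name": "arm_command", "arguments": {"targets": [[[0,0,0],[0,0.4,0],1],[[0,0,0],[0,0,0],1]]}}

```text
t: 10.3
eef_pos: [0.5823, 0.021, 0.1926]
ee_rot: [3.141, -0.0, -0.043]
force: [0.1, -2.8, 4.7]
width: 0.0244
```

Request:
{"name": "arm_command", "arguments": {"targets": [[[0,0,0],[0,0.4,0],1],[[0,0,0],[0,0,0],1]]}}

```text
t: 10.5
eef_pos: [0.5823, 0.0214, 0.1926]
ee_rot: [3.141, -0.0, -0.043]
force: [-0.3, -2.5, 5.8]
width: 0.0242
```

Request:
{"name": "arm_command", "arguments": {"targets": [[[0,0,0],[0,0.3,0],1],[[0,0,0],[0,0,0],1]]}}

```text
t: 10.7
eef_pos: [0.5823, 0.0215, 0.1926]
ee_rot: [3.141, -0.0, -0.043]
force: [1.2, -4.3, 6.0]
width: 0.0245
```

```bash
python3 look.py w8; python3 - <<'E'
from h import *
im=np.load('w8.npz')['im'];cv2.imwrite('pics/w8c.png',cv2.resize(im[175:240,120:345],None,fx=3.5,fy=3.5,interpolation=cv2.INTER_CUBIC)[:,:,::-1])
E
```

```text
{'t': np.float64(10.7), 'eef_pos': array([0.5823, 0.0215, 0.1926]), 'ee_rot': array([ 3.141 , -0.    , -0.0429]), 'force': array([ 1.2234, -4.2605,  5.9993]), 'moment': array([-1.4615, -0.0392, -0.0481]), 'width': np.float64(0.0245)}
F mean [ 0.92 -4.24  5.85] [-1.469 -0.065 -0.028]
```

View pics/w8c.png

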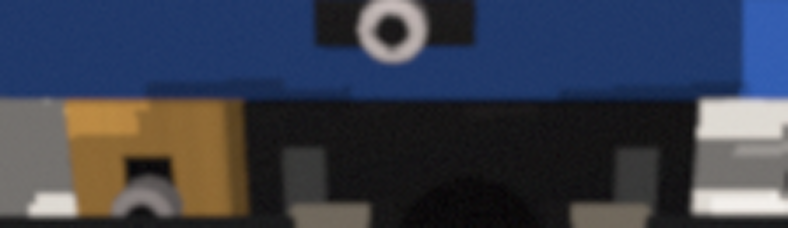

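Request:
{"name": "arm_command", "arguments": {"targets": [[[0,0,0],[0,0.3,0],1],[[0,0,0],[0,0,0],1],[[0,0,0],[0,0,0],1]]}}

```text
t: 11.05
eef_pos: [0.5823, 0.0215, 0.1926]
ee_rot: [3.141, 0.0, -0.043]
force: [1.5, -6.4, 5.1]
width: 0.0241
```

Request:
{"name": "arm_command", "arguments": {"targets": [[[0,0,0],[1,-0.05,0],1],[[0,0,0],[1,-0.05,0],1],[[0,0,0],[0.5,-0.02,0],1],[[0,0,0],[0,0,0],1]]}}

```text
t: 11.45
eef_pos: [0.584, 0.0215, 0.1926]
ee_rot: [3.141, 0.002, -0.043]
force: [-3.9, -3.3, 9.7]
width: 0.0245
```

Request:
{"name": "arm_command", "arguments": {"targets": [[[0,0,0],[0.4,-0.02,0],1],[[0,0,0],[0,0,0],1]]}}

```text
t: 11.65
eef_pos: [0.5843, 0.0215, 0.1926]
ee_rot: [3.141, 0.002, -0.043]
force: [-4.9, -2.7, 10.2]
width: 0.0242
```

Request:
{"name": "arm_command", "arguments": {"targets": [[[0,0,0],[0.4,-0.02,0],1],[[0,0,0],[0,0,0],1]]}}

```text
t: 11.85
eef_pos: [0.5847, 0.0214, 0.1926]
ee_rot: [3.141, 0.002, -0.043]
force: [-4.8, -3.5, 10.1]
width: 0.0245
```

Request:
{"name": "arm_command", "arguments": {"targets": [[[0,0,0],[0.4,-0.02,0.2],1],[[0,0,0],[0,0,0],1]]}}

```text
t: 12.05
eef_pos: [0.585, 0.0214, 0.1926]
ee_rot: [3.141, 0.002, -0.043]
force: [-3.6, -4.3, 8.6]
width: 0.024
```

Request:
{"name": "arm_command", "arguments": {"targets": [[[0,0,0],[0.4,-0.02,0],1],[[0,0,0],[0,0,0],1]]}}

```text
t: 12.25
eef_pos: [0.5855, 0.0214, 0.1926]
ee_rot: [3.141, 0.002, -0.043]
force: [-4.2, -2.5, 9.2]
width: 0.0245
```

Request:
{"name": "arm_command", "arguments": {"targets": [[[0,0,0],[0.4,-0.02,0],1],[[0,0,0],[0,0,0],1]]}}

```text
t: 12.45
eef_pos: [0.5858, 0.0214, 0.1926]
ee_rot: [3.141, 0.002, -0.043]
force: [-3.9, -3.1, 8.3]
width: 0.0243
```

Request:
{"name": "arm_command", "arguments": {"targets": [[[0,0,0],[0.4,-0.02,0.1],1],[[0,0,0],[0,0,0],1]]}}

```text
t: 12.65
eef_pos: [0.5861, 0.0214, 0.1926]
ee_rot: [3.141, 0.003, -0.043]
force: [-5.4, -3.8, 8.5]
width: 0.0242
```

Request:
{"name": "arm_command", "arguments": {"targets": [[[0,0,0],[0.4,-0.02,0],1],[[0,0,0],[0,0,0],1]]}}

```text
t: 12.85
eef_pos: [0.5862, 0.0214, 0.1926]
ee_rot: [3.14, 0.003, -0.043]
force: [-6.2, -2.6, 9.7]
width: 0.0242
```

Request:
{"name": "arm_command", "arguments": {"targets": [[[0,0,0],[0.4,-0.02,0],1],[[0,0,0],[0,0,0],1]]}}

```text
t: 13.05
eef_pos: [0.5863, 0.0214, 0.1926]
ee_rot: [3.14, 0.004, -0.044]
force: [-6.2, -1.5, 11.1]
width: 0.0244
```

```bash
python3 look.py w9; python3 - <<'E'
from h import *
im=np.load('w9.npz')['im'];cv2.imwrite('pics/w9c.png',cv2.resize(im[175:240,120:345],None,fx=3.5,fy=3.5,interpolation=cv2.INTER_CUBIC)[:,:,::-1])
im,d=grab_frame('side');cv2.imwrite('pics/s9.png',cv2.resize(im[150:260,200:320],None,fx=5,fy=5,interpolation=cv2.INTER_CUBIC)[:,:,::-1])
E
```

```text
{'t': np.float64(13.05), 'eef_pos': array([0.5863, 0.0214, 0.1926]), 'ee_rot': array([ 3.1404,  0.0039, -0.0435]), 'force': array([-6.2416, -1.493 , 11.0685]), 'moment': array([-0.4058,  2.7334, -0.0175]), 'width': np.float64(0.0244)}
F mean [-7.01 -1.3  11.03] [-4.42e-01  2.69e+00 -1.00e-03]
```

View pics/w9c.png

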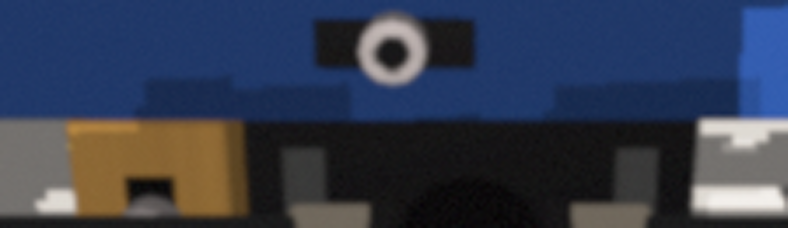

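View pics/s9.png

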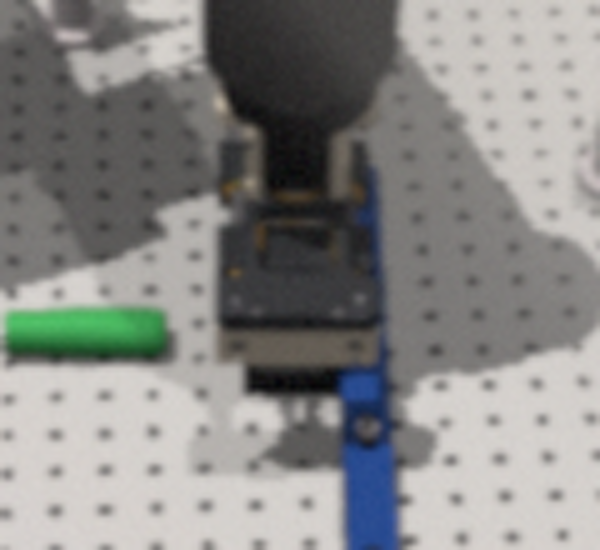

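Request:
{"name": "arm_command", "arguments": {"targets": [[[0,-0.002,0],[0,0,0.1],1],[[0,0,0],[0,0,0],1],[[0,0,0],[0,0,0],1]]}}

```text
t: 13.45
eef_pos: [0.5861, 0.0214, 0.1926]
ee_rot: [3.14, 0.002, -0.044]
force: [-8.7, -1.3, 11.4]
width: 0.0244
```

Request:
{"name": "arm_command", "arguments": {"targets": [[[0,-0.002,0],[0,0,0.1],1],[[0,0,0],[0,0,0],1],[[0,0,0],[0,0,0],1]]}}

```text
t: 13.75
eef_pos: [0.5858, 0.0214, 0.1926]
ee_rot: [3.14, 0.001, -0.044]
force: [-9.1, -0.8, 11.3]
width: 0.0246
```

```bash
cat > st.py <<'E'
from h import *
f=[];m=[]
for i in range(4):
    s=get_state();f.append(s['force']);m.append(s['moment']);grab_frame('side')
print({k:np.round(s[k],4) for k in ['t','eef_pos','ee_rot']},'F',np.round(np.mean(f,0),2),'M',np.round(np.mean(m,0),3))
e=np.array([.99897,-.04548,0]);F=np.mean(f,0);print('into fence',-F@e,'along',-F@np.array([.04548,.99897,0]))
E
python3 st.py
```

```text
{'t': np.float64(13.9), 'eef_pos': array([0.5858, 0.0214, 0.1926]), 'ee_rot': array([ 3.1404e+00,  1.1000e-03, -4.3700e-02])} F [-9.26 -0.75 11.92] M [-0.093  3.356  0.005]
into fence 9.215850354493863 along 1.1656869330458741
```

Request:
{"name": "arm_command", "arguments": {"targets": [[[0,-0.001,0],[0.2,0.2,0.2],1],[[0,0,0],[0,0,0.1],1],[[0,0,0],[0,0,0],1]]}}

```text
t: 14.25
eef_pos: [0.5858, 0.0214, 0.1926]
ee_rot: [3.14, 0.001, -0.044]
force: [-9.3, -1.2, 9.2]
width: 0.0246
```

```bash
python3 st.py
```

```text
{'t': np.float64(14.4), 'eef_pos': array([0.5858, 0.0214, 0.1926]), 'ee_rot': array([ 3.1402e+00,  8.0000e-04, -4.3800e-02])} F [-9.4  -1.28 10.  ] M [-0.295  3.313 -0.027]
into fence 9.327874737920911 along 1.7078501754193283
```

Request:
{"name": "arm_command", "arguments": {"targets": [[[0,-0.001,0],[0.3,0,0.2],1],[[0,0,0],[0.3,0,0.3],1],[[0,0,0],[0,0,0],1]]}}

```text
t: 14.75
eef_pos: [0.5859, 0.0215, 0.1927]
ee_rot: [3.14, 0.001, -0.044]
force: [-10.5, 0.2, 7.9]
width: 0.0243
```

```bash
python3 st.py
```

```text
{'t': np.float64(14.9), 'eef_pos': array([0.5859, 0.0214, 0.1926]), 'ee_rot': array([ 3.1401e+00,  1.2000e-03, -4.4200e-02])} F [-9.92  0.03  8.11] M [ 0.051  3.722 -0.008]
into fence 9.910927228961786 along 0.42212350742770105
```

Request:
{"name": "arm_command", "arguments": {"targets": [[[0,0,0],[0.3,0.3,0.1],1],[[0,0,0],[0.2,0,0.1],1],[[0,0,0],[0,0,0],1]]}}

```text
t: 15.25
eef_pos: [0.5861, 0.0215, 0.1927]
ee_rot: [3.14, 0.002, -0.044]
force: [-10.9, -1.7, 8.1]
width: 0.0244
```

```bash
python3 st.py
```

```text
{'t': np.float64(15.4), 'eef_pos': array([0.5861, 0.0215, 0.1927]), 'ee_rot': array([ 3.1397e+00,  2.0000e-03, -4.4200e-02])} F [-11.11  -1.43   8.19] M [-2.710e-01  3.959e+00  1.000e-03]
into fence 11.031689902876453 along 1.9355058335459134
```

Request:
{"name": "arm_command", "arguments": {"targets": [[[0.001,-0.001,0],[-0.1,-0.1,0],1],[[0.001,-0.001,0],[-0.1,-0.1,0],1],[[0,0,0],[0,0,0],1]]}}

```text
t: 15.75
eef_pos: [0.5858, 0.0212, 0.1926]
ee_rot: [-3.142, 0.0, -0.044]
force: [-10.8, -2.5, 8.9]
width: 0.0246
```

```bash
python3 st.py
```

```text
{'t': np.float64(15.9), 'eef_pos': array([0.5858, 0.0212, 0.1926]), 'ee_rot': array([ 3.1416e+00,  5.0000e-04, -4.4300e-02])} F [-11.35  -1.86   8.55] M [-0.557  4.046  0.006]
into fence 11.253254442673452 along 2.3768707456836573
```

Request:
{"name": "arm_command", "arguments": {"targets": [[[0,0,0],[0,0.2,0.1],1],[[0,0,0],[0,0.2,0.05],1],[[0,0,0],[0,0,0],1],[[0,0,0],[0,0,0],1]]}}

```text
t: 16.35
eef_pos: [0.5858, 0.0213, 0.1927]
ee_rot: [3.141, 0.001, -0.044]
force: [-10.7, -3.5, 6.4]
width: 0.0244
```

```bash
python3 st.py; python3 look.py w10;python3 - <<'E'
from h import *
im=np.load('w10.npz')['im'];cv2.imwrite('pics/w10c.png',cv2.resize(im[175:240,120:345],None,fx=3.5,fy=3.5,interpolation=cv2.INTER_CUBIC)[:,:,::-1])
im,d=grab_frame('top');cv2.imwrite('pics/t10.png',cv2.resize(im,None,fx=1.5,fy=1.5,interpolation=cv2.INTER_CUBIC)[:,:,::-1])
E
```

```text
{'t': np.float64(16.5), 'eef_pos': array([0.5858, 0.0213, 0.1927]), 'ee_rot': array([ 3.1412e+00,  6.0000e-04, -4.4300e-02])} F [-10.17  -3.82   6.58] M [-1.364  3.646  0.03 ]
into fence 9.990496463342451 along 4.279798787531544
{'t': np.float64(16.55), 'eef_pos': array([0.5858, 0.0213, 0.1926]), 'ee_rot': array([ 3.1411e+00,  6.0000e-04, -4.4300e-02]), 'force': array([-10.1316,  -3.6887,   6.368 ]), 'moment': array([-1.3126,  3.6792,  0.0632]), 'width': np.float64(0.0243)}
F mean [-9.57 -4.36  6.53] [-1.346  3.66   0.033]
```

View pics/w10c.png

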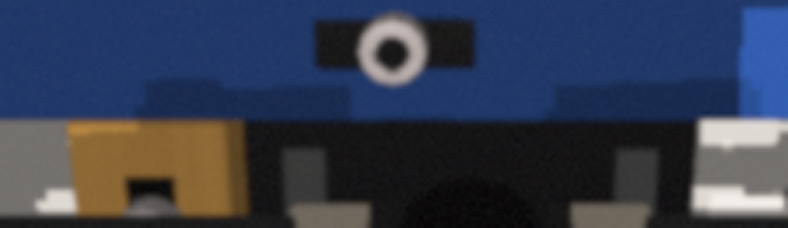

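View pics/t10.png

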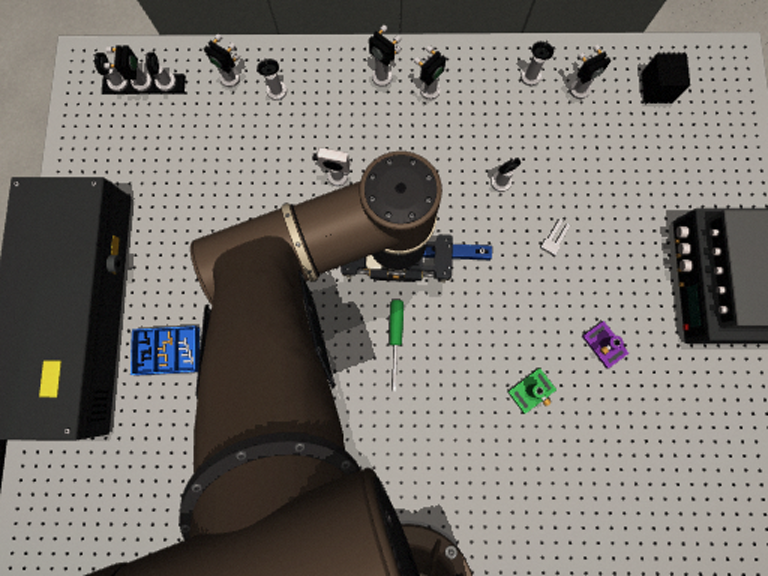

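Request:
{"name": "arm_command", "arguments": {"targets": [[[0,0,0],[0.2,0,0],1],[[0,0,0],[0.2,0,0],1],[[0,0,0],[0,0,0],1],[[0,0,0],[0,0,0],1]]}}

```text
t: 17.05
eef_pos: [0.586, 0.0213, 0.1926]
ee_rot: [3.141, 0.001, -0.044]
force: [-11.2, -3.1, 8.2]
width: 0.0248
```

```bash
python3 st.py
```

```text
{'t': np.float64(17.2), 'eef_pos': array([0.5859, 0.0213, 0.1927]), 'ee_rot': array([ 3.1411e+00,  1.2000e-03, -4.4400e-02])} F [-11.09  -3.27   8.37] M [-1.128  4.179  0.011]
into fence 10.927617007105116 along 3.766186626941362
```

Request:
{"name": "arm_command", "arguments": {"targets": [[[0,0,0],[0,0,0.1],1],[[0,0,0],[0,0,0],1],[[0,0,0],[0,0,0],1],[[0,0,0],[0,0,0],1],[[0,0,0],[0,0,0],1]]}}

```text
t: 17.75
eef_pos: [0.5859, 0.0213, 0.1926]
ee_rot: [3.141, 0.001, -0.044]
force: [-11.6, -3.6, 8.0]
width: 0.0241
```

```bash
python3 st.py; python3 -c "
from h import *
print(job_done())"
```

```text
{'t': np.float64(17.9), 'eef_pos': array([0.5859, 0.0213, 0.1927]), 'ee_rot': array([ 3.1411e+00,  1.2000e-03, -4.4400e-02])} F [-11.26  -3.45   7.83] M [-1.132  4.063  0.034]
into fence 11.093543320164512 along 3.9607607327673815
the job is handed in; nothing more can be done
None
```

I seated the black base in the corner, thumbscrew facing away from the fence, and handed the job in at about 18 s with the arm still holding the push.

- **Push:** the last force check showed about 11 N into the fence. It showed 7.8 N down from the tool, plus roughly 3.3 N of base weight, so about 11 N on the table. The true fence load may be up to about 3 N lower, because some of the push goes into table friction.
- **Stop:** the base was pressed against the stop before sliding to the fence, and the sideways force and position held all the way. The last reading was about 4 N towards the stop, though part of that could be friction.
- **Flush and flat:** the twisting moment on the tool was near zero, which points to contact along the whole fence edge. Tool tilt was about 0.001 rad (under 0.1°), so I take the plate to be flat. The last wrist picture, taken before the final small push adjustments, showed no visible gap at the fence or stop. The fence top hides the plate's lower edge, so flush contact there rests on the forces.
- **One disagreement:** the plate's angle measured in the camera differed from the fence's by about 0.003 rad. This is within the measuring error, and the force readings did not show it.
- **Everything else:** the green and purple look-alikes and the other loose items show no sign of having moved in the last overhead picture. I judged that by eye. The arm hides the mirror mount and lens tube there.

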